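Hold a breath-guard foot in its corner for screwing down

TASK

Take the breath-guard foot with the square socket, set it flat on the counter in front of the rail with its flange towards the black rubber bumper, and slide it along the rail to the left (as the robot sees it) until you feel it stop against the end block. Keeping it there, press it squarely into the bumper with a steady 10 N or so (the rubber about half squeezed, never crushed flat) and finish like that, still gripping and pressing, so that I can screw it down. Do not disturb the other things on the counter.

Things in the scene. Friction and masses are not known exactly. Their poses are not given: they have to be found in the camera images.
- foot_mid (a point): The loose aluminium foot to be held (about 0.45 kg): the middle of its square socket, 40 mm above its underside. The socket is 30 x 30 mm, sides parallel to x and y, stands in the middle of the base plate and reaches 80 mm above the underside; grip it from above. x = towards the flange, z = up. Starts flat, its x within about 45 degrees of the rail's x.
- foot: The same foot, origin at the centre of its underside (40 mm under foot_mid), same axes. Base plate 100 (x) x 90 (y) x 8 mm. An upright flange 6 mm thick, 90 mm wide and reaching 45 mm up runs along its +x edge; the flange's outer face, which meets the bumper, is 50 mm from the origin.
- rail: Fixed aluminium channel rail on the counter, 340 mm long (along its y), 50 mm high. Origin on the counter, midway along, right under the resting front face of the rubber bumper; +x points away from the robot, into the rail (the pushing direction), +y along the rail to the robot's left. The channel's lips start 20 mm behind the bumper's resting face.
- bumper (a joint): How far the black rubber bumper is squeezed into the rail, in m along the rail's +x: 0 free, 0.014 flat. It gives 1 mm per 1.5 N (10 N = about 6.7 mm), moves in as one piece and springs back by itself. The force felt at the gripper also includes the foot rubbing on the counter (1 to 4 N, more if leant on).
- bumper_face (a point): Middle of the bumper's resting front face (does not move with it). The black strip is 316 mm long and its face spans 14 to 40 mm above the counter. Axes as the rail's.
- end_block: Fixed aluminium block 56 (x) x 30 (y) x 25 (high) mm on the counter just in front of the bumper, towards the rail's left end; origin at the centre of its underside, axes as the rail's. The foot's left edge stops against its right (-y) face, 15 mm from the origin: a foot square to the rail and touching it has its middle 60 mm to the -y side of this origin.
- round_foot_mid (a point): Another aluminium foot, not wanted: round base 90 mm across, round socket 32 mm across, 80 mm high; point half-way up its axis. Leave alone.
- jam_jar: Small closed jar, 50 mm across, 60 mm high; origin under its centre. Leave alone.
- bowl: White bowl, 116 mm across, 55 mm high; origin under its centre. Leave alone.
- syrup: Amber bottle, 60 mm across, 160 mm high; origin under its centre. Leave alone.
- mug: White mug, 80 mm across, 90 mm high; origin under its centre. Leave alone.
- driver: Screwdriver, 200 mm long, lying on the counter; origin under its middle, x along it. Leave alone.
- screw_tub: Open white tub 90 x 70 x 35 mm; origin under its centre. Leave alone.
Mind the look-alikes: they are no part of the job. Of the things that look like the end_block, the middle-sized one is meant.

How it is judged (in metres and radians):
On the way:
1. the foot, set flat, is felt to stop against the end block (at least 1 N) (contact force between foot and end_block above 1 N and height (world z) of foot below 0.006 m and angle between the x axis of foot and the x axis of rail, either way round below 0.12 rad), for 0.05 s.
At the end, for the whole second after the job is handed in: Through the last second the gripper still holds the foot (more than 2 N on it), which presses the bumper with 5 to 15 N, stands flat on the counter (within 6 mm, 0.06 rad), square to the rail within 0.06 rad, no more than 4 mm from the end block, and still (below 10 mm/s) (contact force between foot and bumper between 5 and 15 N and y of foot in the frame of end_block between -0.064 and -0.0575 m and angle between the x axis of foot and the x axis of rail, either way round below 0.06 rad and angle between foot's own z axis and vertical below 0.06 rad and height (world z) of foot between -0.003 and 0.006 m and x of foot in the frame of rail between -0.051 and -0.032 m and contact force between the fingers and foot above 2 N and linear speed of foot below 0.01 m/s); the arm keeps its last pose, push and grip.
It fails at once if the bumper is crushed flat (more than 22 N) (contact force between foot and bumper above 22 N).
It fails at once if another thing on the counter is moved by more than 30 mm (distance of any of round_foot_mid, jam_jar, bowl, syrup, mug, driver, screw_tub from where it was at the start of the episode above 0.03 m).
It also fails if it takes over 53 s, if anything falls off the work surface, if the arm or the gripper's body presses on something with over 40 N, if the wrist force passes 120 N, or if a joint passes its speed limit or range.

ROBOT

A 6-joint arm with a two-finger parallel gripper is mounted at the origin on the work surface. World frame = base frame: x ahead of the robot, y to its left, z up, the work surface at z = 0. Lengths are in mm, angles in rad, forces in N, time in s.
With the tool pointing down it reaches from about 275 to 1000 mm from the base axis. Payload 8.4 kg.
Tool frame: the origin (TCP) lies at the centre of the arm's flange, where the gripper is bolted on; the fingertips stand 173 mm ahead of it and the grasp point (between the pads) lies 155 mm ahead of it (r.nose_length is the distance from the TCP to the fingertips, in mm); z points along the fingers, y is the direction in which the jaws open and shut (so a half turn about z gives the same grasp; the last joint's range is limited). The gripper opens to 85 mm and grips with 20 to 120 N. Pads are 22 mm wide; open, the fingers measure 114 mm over their backs; the gripper's body (76 mm by 85 mm) begins 54 mm behind the grasp point. The pads swing forward as they close: fully open they stand 13 mm farther back than shut.
Start: joints at [1.102, 0.353, 1.633, -0, 1.155, -0.002], TCP at [281.269, 558.137, 404.681] pointing down, gripper open.
Joint ranges: [-2.63, 2.63], [-0.92, 2.1], [0.06, 2.66], [-1.3, 4.44], [0, 2.69], [-3.02, 3.02]. Speed limits (rad/s): [2.22, 2.22, 2.79, 3.14, 3.14, 3.14].

INTERFACE

Orientations are given as [roll, pitch, yaw] about the fixed x, y, z axes, in that order (R = Rz(yaw) Ry(pitch) Rx(roll)).
In Python, from rig import r, grab_frame, workorder gives the robot as it stands.
- The arm moves only by the tool carry_out, never from a script. Its argument "steps" is a list that holds one entry, the list of rows, each a list of 5 numbers: the opening in per cent of the stroke, from 0 (shut) to 100 (fully open), then the shift along the tool's x, y, z in m, then the turn about the tool's z in degrees. In form: [[[jaw, x, y, z, spin], ...]]. A call has 1 to 8 rows; each row is the pose to reach, as a shift and turn from the pose measured when the call began, along the tool's axes at that moment; what a row does not reach only later rows make up. A row lasts 1/10 s, in which the tool goes at most 50 mm and 8.59 degrees, less where a joint would pass 70% of its speed; a pose out of reach is approached as far as the arm can. A call with a gripper value outside its range is refused whole. The fingers move at their own pace and stop on an object; "squeeze" is the grip in N (left out, the last holds). Time passes only in rows, so rows that repeat a pose let the fingers close. It gives the time, the measured TCP pose, the force and the opening at its end, in the units of the state.
- r.sense(): the state, without advancing time (a new reading comes with each control period).
- grab_frame(name): name is "scene" or "side" or "wrist"; returns a dict with "image" (400x640x3 uint8, red, green, blue), "intrinsics" (3x3 intrinsics, pixels), "eye" and "rotation" of the camera in the world; the wrist camera has in their place "T_tool_cam" (4x4, takes a point from camera to tool coordinates, whose origin is the TCP and whose axes are the flange's). Camera axes: x right, y up, looking along -z (the intrinsics and any distortion apply to the point x, -y, -z); pixel columns grow to the right and rows downward; lengths in mm; the calibration is good to about 2 mm. A picture is of the moment at which its call begins: read the wrist's pose just before it. There is no depth.
- workorder.sign_off(): hands the job in, once; it reports no verdict.
The state is a dict: "clock": time; "qpos": joint angles; "qvel": joint speeds; "joint_efforts": joint torques, N m; "eef_pos": TCP position; "tcp_rot": TCP orientation; "contact_force": force on the tool from outside, world axes, zero at the start; "wrist_torque": the same for the moment, N m; "opening": opening from 0.0 (shut) to 1.0 (fully open).
Only numpy, scipy, OpenCV 4.12 (cv2) and the standard library are available. Lean on these libraries where they do the work, as an engineer would, in place of code of your own. Each camera call takes 0.05 s, during which the arm holds its last target.

## Working session

There is one attempt and no reset: what is moved stays moved. The work goes in short steps, Python scripts to look and compute and a tool call to move; the robot and the scene stay as the last step left them, time stands still between calls to the robot, and variables do not carry over. Pictures are saved under pics/ and viewed, and the job is handed in when it is done.

Besides the shell and the picture viewer there is one more tool, called after ">>>" in YAML: its name, and indented under it one key for each argument. carry_out: Moves the arm, as the interface text tells. Its arguments: {"type":"object","properties":{"steps":{"type":"array","items":{"type":"array","items":{"type":"array","items":{"type":"number"}}}},"squeeze":{"type":"number"}},"required":["steps"]}

```bash
mkdir -p pics; ls; cat > h.py <<'E'
import numpy as np, cv2
from rig import r, grab_frame, workorder
def snap(n,f):
    d=grab_frame(n); cv2.imwrite('pics/'+f,cv2.cvtColor(d['image'],cv2.COLOR_RGB2BGR)); 
    np.savez('pics/'+f+'.npz',**{k:np.array(v) for k,v in d.items()}); return d
E
python3 - <<'E'
from h import *
print(r.sense())
for n in ['scene','side','wrist']:
    d=snap(n,n+'0.png'); print({k:v for k,v in d.items() if k!='image'})
E
```

```text
pics
{'clock': 0.0, 'qpos': array([ 1.10158047e+00,  3.53641790e-01,  1.63413428e+00, -1.82560504e-05,
        1.15522089e+00, -2.39876655e-03]), 'qvel': array([-5.10263520e-04, -1.15476555e-03, -1.27256328e-03,  4.19544558e-05,
        3.95167104e-04,  5.69814648e-04]), 'joint_efforts': array([ 1.82539161e-04, -6.05255628e+01, -3.42054427e+01, -7.75833132e-05,
        9.64455830e-03, -4.45273224e-05]), 'eef_pos': array([281.17240697, 557.91372213, 403.96543023]), 'tcp_rot': array([-3.14018831e+00,  1.33231632e-05,  2.67478295e+00]), 'contact_force': array([ 0.38201792,  0.13082741, -0.31849675]), 'wrist_torque': array([-0.03453905,  0.03744035, -0.05561725]), 'opening': 1.0033197119679944}
{'intrinsics': array([[418.66584558,   0.        , 320.31375407],
       [  0.        , 418.66584558, 200.21944148],
       [  0.        ,   0.        ,   1.        ]]), 'eye': array([ 964.40021252, -565.32511607,  935.49141725]), 'rotation': array([ 0.73978835, -0.01066909,  0.62341774])}
{'intrinsics': array([[464.64803144,   0.        , 324.50463033],
       [  0.        , 464.64803144, 199.38175727],
       [  0.        ,   0.        ,   1.        ]]), 'eye': array([ 341.46116079, -922.94308556, 1279.10296991]), 'rotation': array([ 0.68640819, -0.00367217, -0.17175299])}
{'intrinsics': array([[348.13608059,   0.        , 324.28332472],
       [  0.        , 348.13608059, 199.24471361],
       [  0.        ,   0.        ,   1.        ]]), 'T_tool_cam': array([[ 6.70304542e-04,  9.50516055e-01,  3.10674717e-01,
         7.99055538e+01],
       [ 9.99999539e-01, -8.50668174e-04,  4.45062041e-04,
         1.34198933e+00],
       [ 6.87319710e-04,  3.10674276e-01, -9.50516187e-01,
         3.05719768e+01],
       [ 0.00000000e+00,  0.00000000e+00,  0.00000000e+00,
         1.00000000e+00]])}
```

View pics/scene0.png

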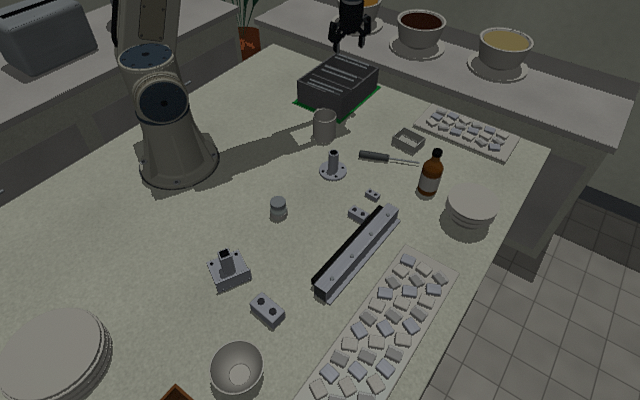

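View pics/side0.png

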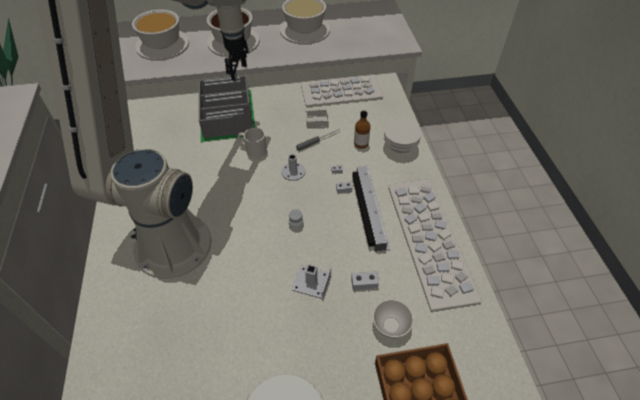

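View pics/wrist0.png

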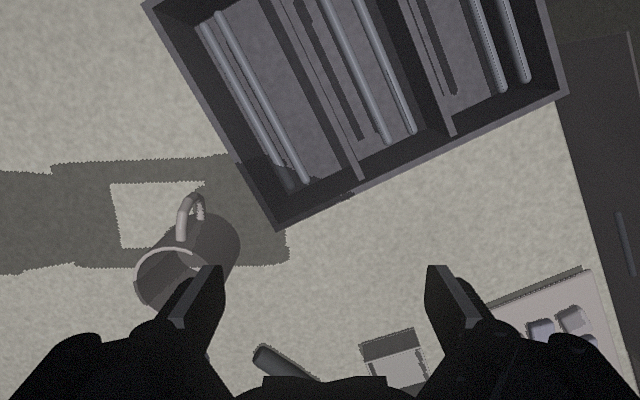

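The scene shows the square-socket foot at (228,268) and the round one at (333,165). There are three end-block look-alikes: small (372,195), middle (357,213) and large (267,308). The middle one, in front of the rail's left end, fits the description. I'll enlarge to confirm.

```bash
python3 - <<'E'
from h import *
a=cv2.imread('pics/scene0.png');b=cv2.imread('pics/side0.png')
cv2.imwrite('pics/c1.png',cv2.resize(a[180:310,300:420],None,fx=5,fy=4.6,interpolation=cv2.INTER_CUBIC) if 0 else cv2.resize(a[180:310,300:420],None,fx=4.5,fy=4.5,interpolation=cv2.INTER_CUBIC))
cv2.imwrite('pics/c2.png',cv2.resize(a[235:335,195:295],None,fx=6,fy=6,interpolation=cv2.INTER_CUBIC))
cv2.imwrite('pics/c3.png',cv2.resize(b[155:255,325:400],None,fx=6,fy=6,interpolation=cv2.INTER_CUBIC))
cv2.imwrite('pics/c4.png',cv2.resize(b[250:310,280:390],None,fx=7,fy=7,interpolation=cv2.INTER_CUBIC))
E
```

```text
(no output)
```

View pics/c1.png

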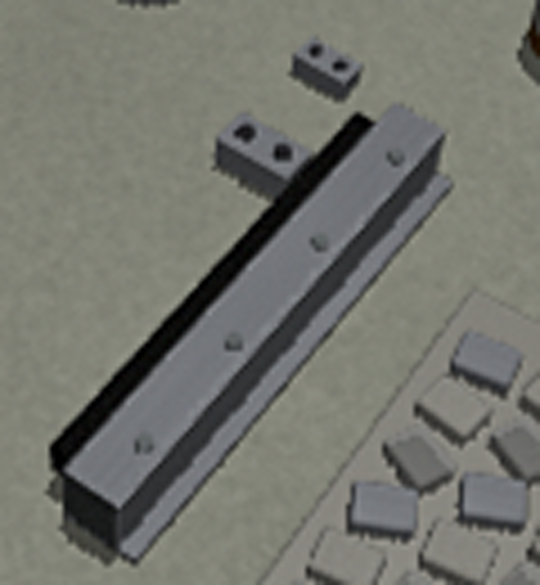

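View pics/c2.png

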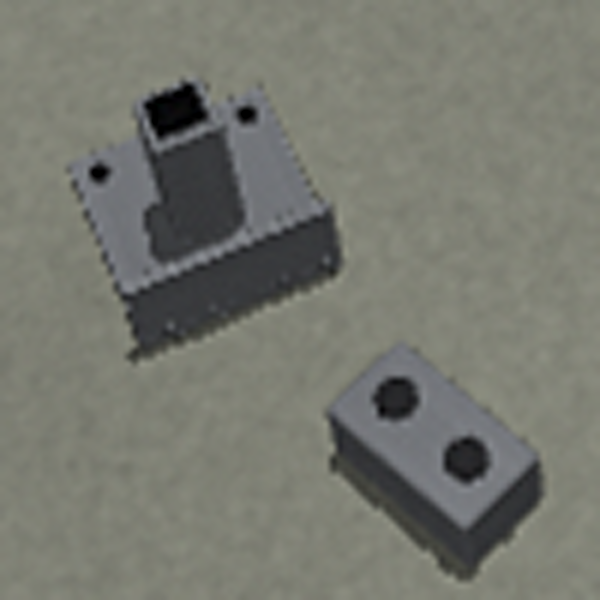

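View pics/c3.png

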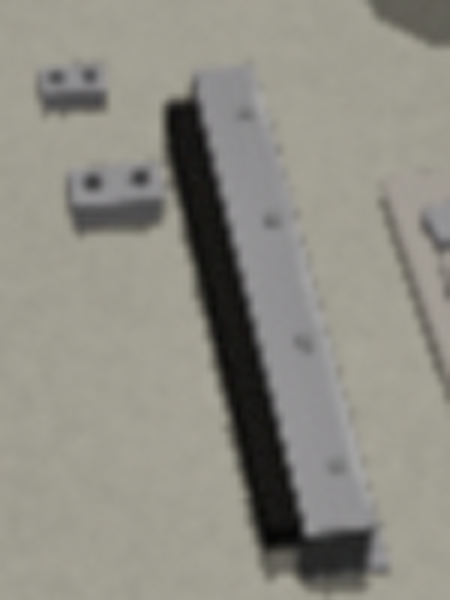

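View pics/c4.png

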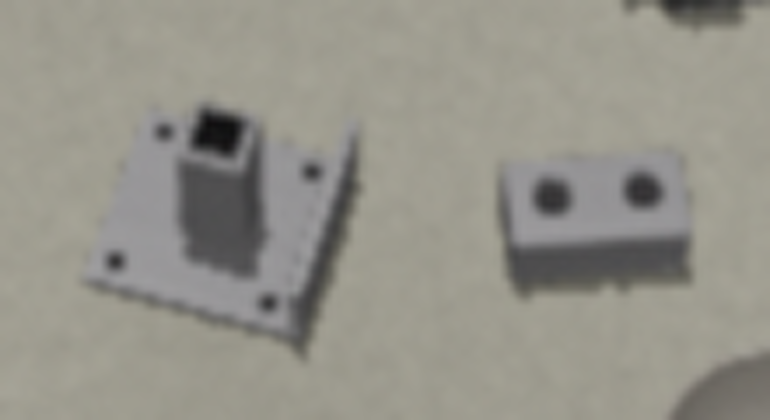

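```bash
cat > cam.py <<'E'
import numpy as np
from scipy.spatial.transform import Rotation as Ro
from scipy.optimize import least_squares
def load(f):
    d=np.load('pics/'+f+'.npz'); return d['intrinsics'],d['eye'],Ro.from_euler('xyz',d['rotation']).as_matrix()
def proj(c,P):
    K,e,R=c; p=(np.atleast_2d(P)-e)@R; p=p*[1,-1,-1]; q=p@K.T; return q[:,:2]/q[:,2:]
def ray(c,uv,z):
    K,e,R=c; d=np.linalg.solve(K,[uv[0],uv[1],1])*[1,-1,-1]; d=R@d; return e+d*(z-e[2])/d[2]
def T(p,P): # p=x,y,yaw
    P=np.atleast_2d(P).astype(float); c,s=np.cos(p[2]),np.sin(p[2])
    return np.c_[p[0]+c*P[:,0]-s*P[:,1],p[1]+s*P[:,0]+c*P[:,1],P[:,2]]
def fit(obs,p0):
    f=lambda p: np.concatenate([(proj(c,T(p,m))-uv).ravel() for c,m,uv in obs])
    s=least_squares(f,p0,loss='soft_l1'); return s.x,f(s.x).reshape(-1,2)
E
python3 - <<'E'
from cam import *
np.set_printoptions(precision=2,suppress=True)
A=load('scene0.png');B=load('side0.png')
c2=lambda L:np.array(L)/6+[195,235]
c4=lambda L:np.array(L)/7+[280,250]
c1=lambda L:np.array(L)/4.5+[300,180]
c3=lambda L:np.array(L)/6+[325,155]
for c,uv in((A,c2([175,110])),(B,c4([219,133]))): print('sock',ray(c,uv,80))
foot=[(A,[[0,0,80],[50,-45,45],[50,45,45],[50,-45,0],[50,45,0],[-50,-45,8],[-50,45,8]],c2([[175,110],[125,290],[335,210],[130,358],[340,268],[70,165],[265,88]])),
(B,[[0,0,80],[50,45,45],[50,-45,0],[-50,45,8],[-50,-45,8]],c4([[219,133],[357,125],[303,352],[152,105],[85,280]]))]
p,e=fit(foot,[300,0,0.]);print('foot',p,np.degrees(p[2]));print(e)
rail=[(A,[[0,-158,40],[0,158,40],[20,-170,50]],c1([[52,447],[358,113],[65,475]])),
(B,[[0,158,40],[0,-158,14],[20,170,50],[20,-170,50]],c3([[168,103],[262,545],[193,75],[302,533]]))]
p,e=fit(rail,[600,100,0.]);print('rail',p);print(e)
R=p
blk=[(A,[[-28,15,25],[-28,-15,25]],c1([[245,115],[217,152]])),(B,[[-28,15,25],[28,15,25],[-28,-15,25],[28,-15,25]],c3([[70,172],[160,165],[75,203],[163,197]]))]
p,e=fit(blk,[600,300,0.]);print('blk',p);print(e)
d=p-R;c,s=np.cos(R[2]),np.sin(R[2]);print('blk in rail',c*d[0]+s*d[1],-s*d[0]+c*d[1])
E
```

```text
sock [ 428.09 -211.02   80.  ]
sock [ 429.29 -212.57   80.  ]
foot [ 429.74 -212.69  -13.04] -747.2657847011988
[[ 0.01  0.77]
 [-0.69  1.2 ]
 [-0.69  0.38]
 [ 1.62 -0.69]
 [ 0.46  0.34]
 [-0.62 -0.26]
 [-0.58  0.06]
 [ 0.16  0.01]
 [ 0.75 -0.82]
 [-0.39 -0.94]
 [-0.34 -0.11]
 [-0.48 -0.86]]
rail [636.78  32.63  -0.04]
[[-0.73  0.22]
 [ 0.09 -0.38]
 [-0.3  -0.39]
 [-0.41 -1.13]
 [ 0.25  1.57]
 [ 0.42 -1.27]
 [ 1.38 -0.26]]
blk [604.94 139.28 119.32]
[[-0.61 -0.09]
 [-0.57 -2.34]
 [ 0.09 -0.63]
 [ 0.52 -0.67]
 [ 0.29  0.52]
 [ 1.23  0.28]]
blk in rail -35.80006267544803 105.38644259368247
```

The crops confirm it: the two-hole middle block touches the rail zone, the small one lies beyond, and the large one is by the foot. The foot's flange faces the rail, at a yaw of about -27°. The fits agree to within about 1.5 px. Next I'll plan the move to above the foot.

```bash
cat >> h.py <<'E'
from scipy.spatial.transform import Rotation as Ro
np.set_printoptions(precision=4,suppress=True)
def plan(x,y,z,yawdeg):
    s=r.sense(); R=Ro.from_euler('xyz',s['tcp_rot']).as_matrix()
    d=R.T@(np.array([x,y,z])-s['eef_pos'])/1000
    yaw=np.degrees(s['tcp_rot'][2]); sp=-((yawdeg-yaw+180)%360-180)
    print('shift',d,'spin',round(sp,2),'now',s['eef_pos'],np.degrees(s['tcp_rot']),'t',s['clock'],'F',s['contact_force'],'op',s['opening'])
E
python3 - <<'E'
from h import *
from cam import *
A=load('scene0.png')
plan(430,-212,400,152.7)
print(ray(A,[278,215],0),ray(A,[267,305],30),ray(A,[237,375],20))
E
```

```text
shift [-0.4794 -0.6206  0.0048] spin 0.56 now [281.189  557.9858 404.1262] [-179.9396    0.0004  153.2554] t 0.15 F [0.6856 0.3324 0.5443] op 1.0028430023062305
[408.3456  12.9144   0.    ] [ 584.5498 -237.9116   30.    ] [ 636.3366 -397.69     20.    ]
```

>>> carry_out:
  steps:
    - [[100, -0.03, -0.0388, 0, 0], [100, -0.06, -0.0776, 0, 0], [100, -0.09, -0.1164, 0, 0], [100, -0.12, -0.1552, 0, 0], [100, -0.15, -0.194, 0, 0], [100, -0.18, -0.2328, 0, 0], [100, -0.21, -0.2716, 0, 0], [100, -0.24, -0.3104, 0, 0]]
  squeeze: 80

```text
clock: 0.95
eef_pos: [355.6, 170.9, 404.5]
tcp_rot: [-3.141, 0.0, 2.675]
contact_force: [1.9, 0.7, 0.2]
opening: 1.0
```

```bash
python3 - <<'E'
from h import *
plan(430,-212,380,152.7)
E
```

```text
shift [-0.2386 -0.3086  0.0248] spin 0.59 now [355.5588 170.9469 404.4928] [-179.9521    0.0177  153.2898] t 0.95 F [1.9275 0.6941 0.1724] op 0.9997046620997688
```

>>> carry_out:
  steps:
    - [[100, -0.03, -0.0388, 0, 0], [100, -0.06, -0.0776, 0, 0], [100, -0.09, -0.1164, 0, 0], [100, -0.12, -0.1552, 0, 0], [100, -0.15, -0.194, 0, 0], [100, -0.18, -0.2328, 0.005, 0], [100, -0.21, -0.2716, 0.015, 0.3], [100, -0.2386, -0.3086, 0.025, 0.6]]

```text
clock: 1.75
eef_pos: [429.9, -214.3, 379.7]
tcp_rot: [-3.141, 0.001, 2.664]
contact_force: [0.5, -0.1, 0.6]
opening: 1.001
```

>>> carry_out:
  steps:
    - [[100, 0, 0, 0, 0], [100, 0, 0, 0, 0]]

```text
clock: 1.95
eef_pos: [429.6, -215.2, 379.0]
tcp_rot: [-3.141, -0.001, 2.661]
contact_force: [0.0, 0.3, 0.4]
opening: 1.007
```

```bash
python3 - <<'E'
from h import *
plan(430,-212,380,152.7)
s=r.sense();d=snap('wrist','w1.png');np.save('pics/w1p.npy',np.r_[s['eef_pos'],s['tcp_rot']])
E
```

```text
shift [ 0.0011  0.0031 -0.001 ] spin -0.21 now [ 429.5687 -215.235   379.0282] [-179.9683   -0.0291  152.4909] t 1.95 F [0.0338 0.3111 0.3532] op 1.0066162731502553
```

View pics/w1.png

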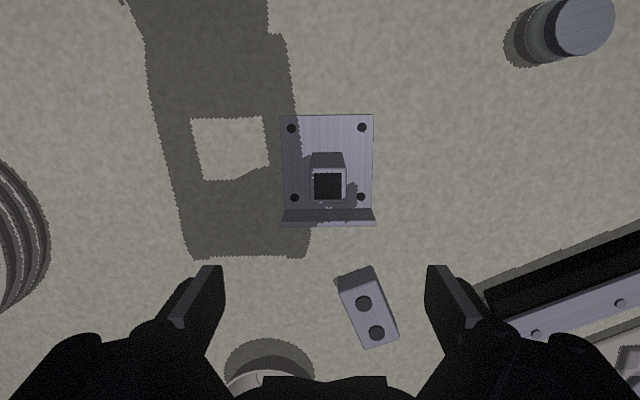

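Wrist view: the socket top is centred near (329,184), the plate's far corners are at (281,115) and (373,114), and the flange is at the bottom near row 222. I'll measure from an enlarged crop.

```bash
cat >> cam.py <<'E'
def wcam(f,pf):
    d=np.load('pics/'+f+'.npz'); q=np.load('pics/'+pf); R=Ro.from_euler('xyz',q[3:]).as_matrix(); M=d['T_tool_cam']
    return d['intrinsics'], R@M[:3,3]+q[:3], R@M[:3,:3]
E
python3 - <<'E'
from h import *
a=cv2.imread('pics/w1.png')
cv2.imwrite('pics/w1c.png',cv2.resize(a[105:235,265:390],None,fx=4.5,fy=4.5,interpolation=cv2.INTER_CUBIC))
E
```

```text
(no output)
```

View pics/w1c.png

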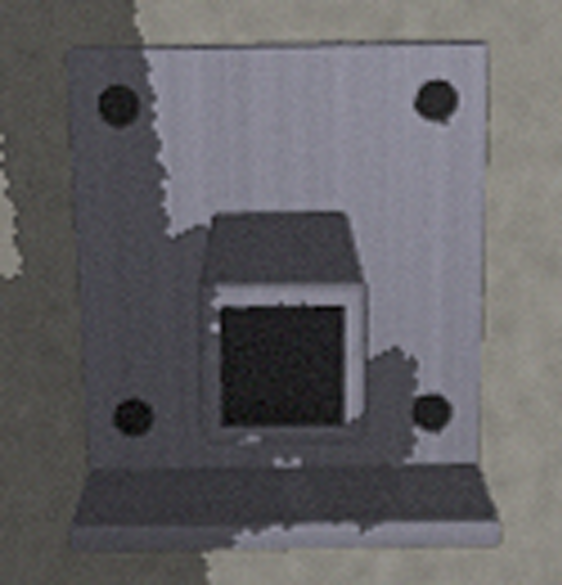

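```bash
python3 - <<'E'
from h import *
from cam import *
W=wcam('w1.png','w1p.npy')
c=lambda L:np.array(L)/4.5+[265,105]-0.4
m=[[0,0,80],[-15,-15,80],[-15,15,80],[-50,-45,8],[-50,45,8],[50,-45,45],[50,45,45]]
uv=c([[284,363],[202,285],[366,285],[68,48],[488,42],[72,550],[503,545]])
p,e=fit([(W,m,uv)],[430,-212,-.47]);print(p,np.degrees(p[2]));print(e)
plan(p[0],p[1],195,np.degrees(p[2])+180)
E
```

```text
[ 428.0624 -210.034    -0.4628] -26.514881509494305
[[ 0.163   0.4433]
 [-0.9058 -0.248 ]
 [ 0.7314 -0.8594]
 [-0.3568  0.1102]
 [ 0.7241 -0.1635]
 [-0.094   0.579 ]
 [-0.2555  0.2587]]
shift [0.0032 0.0032 0.1843] spin -0.91 now [ 429.5204 -214.2568  379.322 ] [-179.9765   -0.0117  152.5736] t 2.0 F [ 0.2784 -0.3946  0.7878] op 0.9983287546151356
```

>>> carry_out:
  steps:
    - [[100, 0.003, 0.003, 0.03, -0.9], [100, 0.003, 0.003, 0.07, -0.9], [100, 0.003, 0.003, 0.11, -0.9], [100, 0.003, 0.003, 0.14, -0.9], [100, 0.003, 0.003, 0.165, -0.9], [100, 0.003, 0.003, 0.178, -0.9], [100, 0.003, 0.003, 0.183, -0.9], [100, 0.003, 0.003, 0.183, -0.9]]

```text
clock: 2.8
eef_pos: [428.4, -209.7, 196.6]
tcp_rot: [-3.141, -0.0, 2.679]
contact_force: [-0.3, 0.6, 0.5]
opening: 0.999
```

>>> carry_out:
  steps:
    - [[0, 0, 0, 0, 0], [0, 0, 0, 0, 0], [0, 0, 0, 0, 0], [0, 0, 0, 0, 0], [0, 0, 0, 0, 0], [0, 0, 0, 0, 0], [0, 0, 0, 0, 0], [0, 0, 0, 0, 0]]
  squeeze: 80

```text
clock: 3.6
eef_pos: [428.6, -210.0, 197.4]
tcp_rot: [-3.141, 0.001, 2.679]
contact_force: [-1.4, 0.4, 8.5]
opening: 0.341
```

```bash
python3 - <<'E'
from h import *
plan(428,-210,220,153.5)
s=r.sense();print(s['wrist_torque']);d=snap('wrist','w2.png');np.save('pics/w2p.npy',np.r_[s['eef_pos'],s['tcp_rot']])
E
```

```text
shift [ 0.0005 -0.0003 -0.0226] spin 0.01 now [ 428.6002 -209.9682  197.3647] [-179.9746    0.038   153.5148] t 3.6 F [-1.3774  0.3642  8.5344] op 0.3406998455952654
[0.059  0.2981 0.0068]
```

View pics/w2.png

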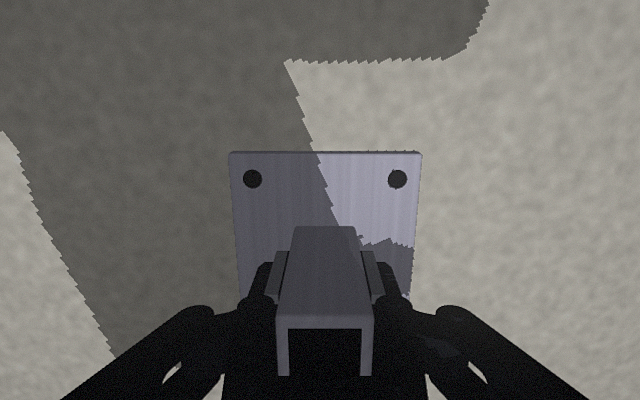

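The grip is good: the opening is 29 mm, and the view shows the pads on the socket's ±y faces. I'll lift while refining the rail and block yaw.

>>> carry_out:
  steps:
    - [[0, 0, 0, -0.01, 0], [0, 0, 0, -0.03, 0], [0, 0, 0, -0.05, 0], [0, 0, 0, -0.065, 0], [0, 0, 0, -0.07, 0], [0, 0, 0, -0.07, 0]]

```text
clock: 4.25
eef_pos: [428.6, -210.0, 268.1]
tcp_rot: [-3.141, 0.002, 2.679]
contact_force: [0.7, -0.9, -3.6]
opening: 0.338
```

```bash
cat > edge.py <<'E'
import cv2,numpy as np
from cam import *
from scipy.ndimage import map_coordinates
def edge(f,cam,P0,P1,n=60,w=4,sign=None):
    """subpixel edge points near projected segment; returns fitted line pixels at ends"""
    g=cv2.GaussianBlur(cv2.cvtColor(cv2.imread('pics/'+f),cv2.COLOR_BGR2GRAY),(0,0),0.7).astype(float)
    a,b=proj(cam,np.array([P0,P1])); t=(b-a)/np.linalg.norm(b-a); nn=np.array([-t[1],t[0]])
    o=np.arange(-w,w+.01,.1); pts=[]
    for s in np.linspace(.08,.92,n):
        q=a+s*(b-a); L=q+o[:,None]*nn; v=map_coordinates(g,[L[:,1],L[:,0]],order=1); d=np.gradient(v)
        if sign: d=d*sign
        else: d=abs(d)
        i=d.argmax(); pts.append([np.linalg.norm(b-a)*s,o[i],d[i]])
    p=np.array(pts); k=np.ones(len(p),bool)
    for _ in range(5):
        c=np.polyfit(p[k,0],p[k,1],1); e=p[:,1]-np.polyval(c,p[:,0]); k=abs(e)<max(.3,1.5*np.std(e[k]))
    L=np.linalg.norm(b-a); return [a+t*s*L+nn*np.polyval(c,s*L) for s in(.1,.9)],k.sum(),np.std(e[k])
E
python3 - <<'E'
from edge import *
R=[636.78,32.63,-.04]
for f in('scene0.png','side0.png'):
    C=load(f)
    for nm,x,z,ya,yb in(('bumperfront',0,40,-158,70),('lipfront',20,50,-165,165)):
      for sg in(1,-1):
        (u,v),n,s=edge(f,C,T(R,[x,ya,z])[0],T(R,[x,yb,z])[0],sign=sg)
        a=ray(C,u,z);b=ray(C,v,z);d=b-a
        yaw=np.arctan2(-d[0],d[1]); 
        # signed x in rail frame of line at y=0
        nx=np.array([np.cos(yaw),np.sin(yaw)]); print(f,nm,sg,n,round(s,2),'yaw',round(np.degrees(yaw),2),'offset x of rail origin at fixed y', round((nx@(a[:2]-np.array(R[:2])))-x,2))
E
python3 - <<'E'
from h import *
plan(552,51,267,177.5)
E
```

```text
scene0.png bumperfront 1 60 0.03 yaw -2.59 offset x of rail origin at fixed y 11.33
scene0.png bumperfront -1 50 0.12 yaw -1.91 offset x of rail origin at fixed y -2.49
scene0.png lipfront 1 52 0.14 yaw -2.03 offset x of rail origin at fixed y -4.05
scene0.png lipfront -1 58 1.28 yaw -2.78 offset x of rail origin at fixed y 6.87
side0.png bumperfront 1 60 0.0 yaw -2.61 offset x of rail origin at fixed y 13.93
side0.png bumperfront -1 49 0.16 yaw -2.16 offset x of rail origin at fixed y -7.46
side0.png lipfront 1 35 0.14 yaw -2.15 offset x of rail origin at fixed y -4.2
side0.png lipfront -1 36 0.11 yaw -2.48 offset x of rail origin at fixed y 13.49
shift [0.006  0.2886 0.001 ] spin -23.99 now [ 428.6412 -209.976   268.0893] [-179.9756    0.119   153.5131] t 4.25 F [ 0.6604 -0.9366 -3.5996] op 0.3378941492197554
```

>>> carry_out:
  steps:
    - [[0, 0.001, 0.03, 0, -2], [0, 0.002, 0.07, 0, -6], [0, 0.003, 0.115, 0, -10], [0, 0.004, 0.16, 0, -14], [0, 0.005, 0.205, 0, -18], [0, 0.006, 0.25, 0, -22], [0, 0.006, 0.28, 0, -24], [0, 0.006, 0.2886, 0, -24.4]]

```text
clock: 5.05
eef_pos: [552.8, 53.7, 267.0]
tcp_rot: [-3.141, 0.001, 3.109]
contact_force: [-0.5, 0.5, -4.0]
opening: 0.342
```

>>> carry_out:
  steps:
    - [[0, 0, 0, 0, 0], [0, 0, 0, 0, 0], [0, 0, 0, 0, 0]]

```text
clock: 5.35
eef_pos: [552.1, 52.6, 266.5]
tcp_rot: [-3.14, -0.0, 3.107]
contact_force: [0.0, -0.4, -2.5]
opening: 0.344
```

```bash
python3 - <<'E'
from h import *
plan(552,51,200,177.94)
print(r.sense()['wrist_torque'])
snap('scene','s2.png');snap('side','d2.png')
for f,(y0,y1,x0,x1) in(('s2',(150,310,220,420)),('d2',(120,300,260,420))):
    a=cv2.imread(f'pics/{f}.png')[y0:y1,x0:x1]; cv2.imwrite(f'pics/{f}c.png',cv2.resize(a,None,fx=3.3,fy=3.3,interpolation=cv2.INTER_CUBIC))
E
```

```text
shift [ 0.     -0.0016  0.0665] spin 0.1 now [552.1023  52.6411 266.4786] [-179.9323   -0.0073  178.0433] t 5.35 F [ 0.0389 -0.4047 -2.5139] op 0.34392301270755
[-0.0717 -0.0021 -0.0224]
```

View pics/s2c.png

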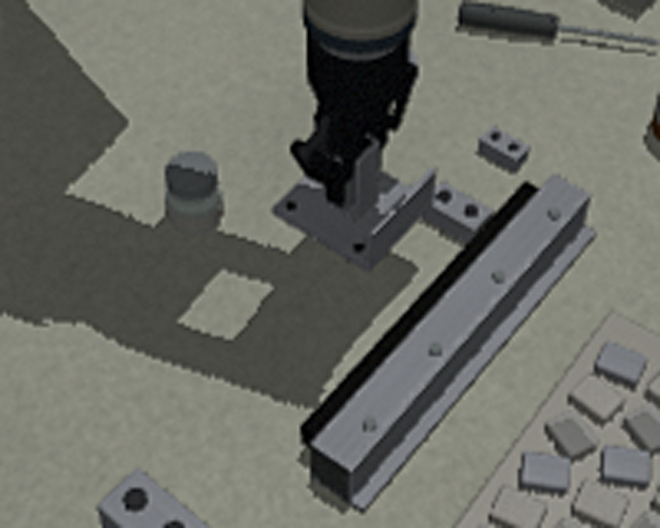

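View pics/d2c.png

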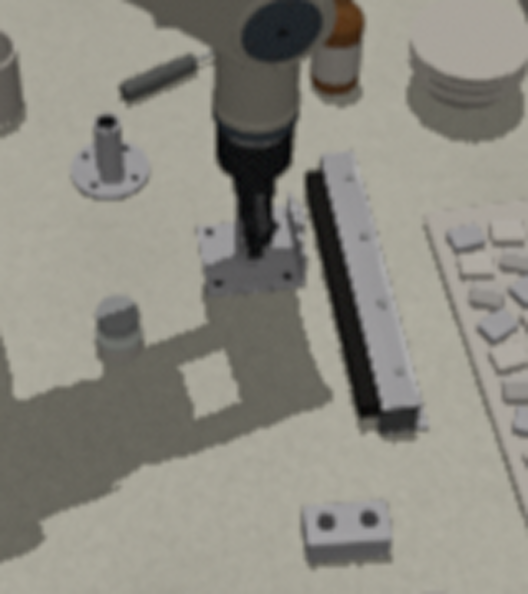

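The pictures show the foot held over the counter, flange facing the bumper, about 27 mm to the right of the middle block and clear of everything. I'll lower it now.

>>> carry_out:
  steps:
    - [[0, 0, -0.001, 0.015, 0.1], [0, 0, -0.001, 0.035, 0.1], [0, 0, -0.001, 0.05, 0.1], [0, 0, -0.001, 0.06, 0.1], [0, 0, -0.001, 0.064, 0.1], [0, 0, -0.001, 0.066, 0.1], [0, 0, -0.001, 0.067, 0.1], [0, 0, -0.001, 0.067, 0.1]]

```text
clock: 6.25
eef_pos: [552.6, 51.6, 200.3]
tcp_rot: [-3.141, 0.002, 3.105]
contact_force: [-0.4, -0.5, -2.5]
opening: 0.341
```

>>> carry_out:
  steps:
    - [[0, 0, 0, 0.001, 0], [0, 0, 0, 0.001, 0], [0, 0, 0, 0.001, 0]]

```text
clock: 6.55
eef_pos: [552.7, 51.6, 199.5]
tcp_rot: [-3.141, 0.002, 3.106]
contact_force: [0.8, -0.4, -3.7]
opening: 0.345
```

>>> carry_out:
  steps:
    - [[0, 0, 0, 0.001, 0], [0, 0, 0, 0.001, 0], [0, 0, 0, 0.002, 0], [0, 0, 0, 0.002, 0]]

```text
clock: 6.95
eef_pos: [552.8, 51.6, 197.5]
tcp_rot: [-3.141, 0.002, 3.105]
contact_force: [0.1, -0.1, -3.3]
opening: 0.339
```

>>> carry_out:
  steps:
    - [[0, 0, 0, 0.0007, 0], [0, 0, 0, 0.0007, 0], [0, 0, 0, 0.0007, 0]]

```text
clock: 7.25
eef_pos: [552.8, 51.6, 197.4]
tcp_rot: [-3.141, 0.002, 3.105]
contact_force: [-2.2, 0.2, 6.9]
opening: 0.341
```

>>> carry_out:
  steps:
    - [[0, 0, 0.003, 0.0002, 0], [0, 0, 0.006, 0.0002, 0], [0, 0, 0.009, 0.0002, 0], [0, 0, 0.012, 0.0002, 0], [0, 0, 0.015, 0.0002, 0], [0, 0, 0.017, 0.0002, 0], [0, 0, 0.018, 0.0002, 0], [0, 0, 0.018, 0.0002, 0]]

```text
clock: 8.05
eef_pos: [553.6, 69.8, 197.4]
tcp_rot: [-3.141, 0.003, 3.106]
contact_force: [0.4, -2.8, 4.7]
opening: 0.342
```

>>> carry_out:
  steps:
    - [[0, 0, 0.001, 0, 0], [0, 0, 0.002, 0, 0], [0, 0, 0.003, 0, 0], [0, 0, 0.004, 0, 0]]

```text
clock: 8.45
eef_pos: [553.8, 73.8, 197.4]
tcp_rot: [-3.141, 0.003, 3.106]
contact_force: [-0.1, -4.6, 3.3]
opening: 0.345
```

>>> carry_out:
  steps:
    - [[0, 0, 0.001, 0, 0], [0, 0, 0.002, 0, 0], [0, 0, 0.003, 0, 0]]

```text
clock: 8.75
eef_pos: [553.9, 76.9, 197.4]
tcp_rot: [-3.141, 0.003, 3.106]
contact_force: [-0.6, -4.3, 4.1]
opening: 0.345
```

>>> carry_out:
  steps:
    - [[0, 0, 0.001, 0, 0], [0, 0, 0.0015, 0, 0], [0, 0, 0.002, 0, 0]]

```text
clock: 9.05
eef_pos: [554.0, 79.0, 197.4]
tcp_rot: [-3.141, 0.003, 3.106]
contact_force: [0.6, -4.8, 3.6]
opening: 0.344
```

>>> carry_out:
  steps:
    - [[0, 0, 0.0007, 0, 0], [0, 0, 0.0015, 0, 0], [0, 0, 0.002, 0, 0]]

```text
clock: 9.35
eef_pos: [554.0, 81.0, 197.4]
tcp_rot: [-3.141, 0.003, 3.106]
contact_force: [0.7, -4.7, 4.3]
opening: 0.344
```

>>> carry_out:
  steps:
    - [[0, 0, 0.0007, 0, 0], [0, 0, 0.0015, 0, 0]]

```text
clock: 9.55
eef_pos: [554.1, 82.6, 197.4]
tcp_rot: [-3.141, 0.003, 3.106]
contact_force: [0.1, -4.3, 3.7]
opening: 0.346
```

>>> carry_out:
  steps:
    - [[0, 0, 0.0007, 0, 0], [0, 0, 0.0015, 0, 0]]

```text
clock: 9.75
eef_pos: [554.1, 84.1, 197.4]
tcp_rot: [-3.141, 0.003, 3.106]
contact_force: [0.4, -4.7, 3.1]
opening: 0.34
```

>>> carry_out:
  steps:
    - [[0, 0, 0.0007, 0, 0], [0, 0, 0.0015, 0, 0]]

```text
clock: 9.95
eef_pos: [554.2, 85.4, 197.5]
tcp_rot: [-3.14, 0.003, 3.106]
contact_force: [0.4, -11.2, 6.2]
opening: 0.344
```

```bash
python3 - <<'E'
from h import *
plan(552,84,200,177.94)
snap('scene','s3.png');snap('side','d3.png')
for f,(y0,y1,x0,x1) in(('s3',(180,260,300,400)),('d3',(160,230,310,400))):
    a=cv2.imread(f'pics/{f}.png')[y0:y1,x0:x1]; cv2.imwrite(f'pics/{f}c.png',cv2.resize(a,None,fx=7,fy=7,interpolation=cv2.INTER_CUBIC))
E
```

```text
shift [ 0.0022 -0.0015 -0.0025] spin 0.02 now [554.2185  85.4207 197.4833] [-179.9173    0.1522  177.9642] t 9.95 F [  0.3657 -11.1668   6.2486] op 0.34445049155321494
```

View pics/s3c.png

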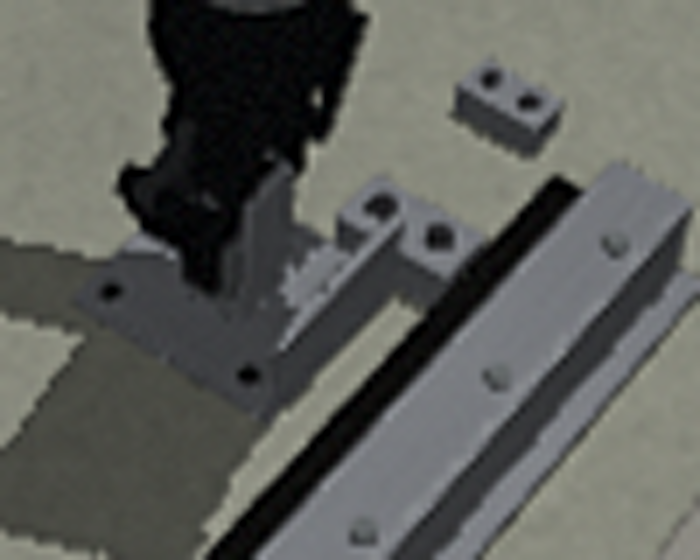

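View pics/d3c.png

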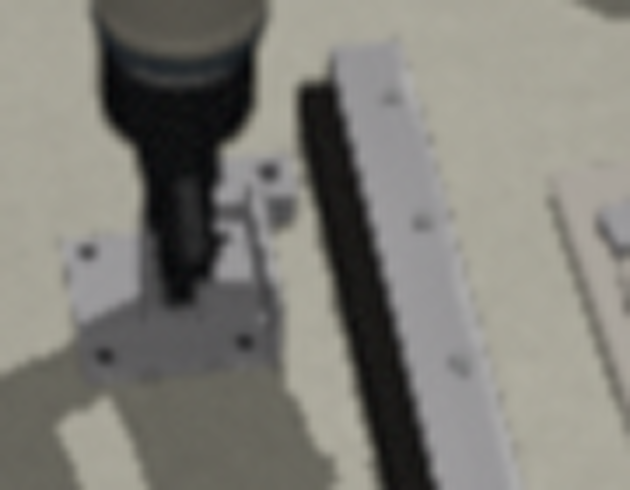

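The stop was felt: Fy jumped from -4.7 to -11 N, and both views show the foot's left edge against the middle block. Next I'll move towards the bumper.

>>> carry_out:
  steps:
    - [[0, -0.003, 0.0002, 0, 0], [0, -0.006, 0.0002, 0, 0], [0, -0.009, 0.0002, 0, 0], [0, -0.012, 0.0002, 0, 0], [0, -0.015, 0.0002, 0, 0], [0, -0.018, 0.0002, 0, 0], [0, -0.02, 0.0002, 0, 0], [0, -0.02, 0.0002, 0, 0]]

```text
clock: 10.85
eef_pos: [572.3, 84.8, 197.5]
tcp_rot: [-3.139, -0.003, 3.106]
contact_force: [-10.8, -5.5, 15.3]
opening: 0.344
```

>>> carry_out:
  steps:
    - [[0, -0.001, 0.0001, 0, 0], [0, -0.002, 0.0001, 0, 0], [0, -0.003, 0.0001, 0, 0]]

```text
clock: 11.15
eef_pos: [573.4, 84.8, 197.6]
tcp_rot: [-3.139, -0.008, 3.106]
contact_force: [-15.4, -2.9, 21.9]
opening: 0.343
```

Fx and Fz rose earlier than expected, so I'll look before going on.

```bash
python3 - <<'E'
from h import *
plan(573.4,84.8,197.6,177.94)
print(r.sense()['wrist_torque'])
snap('scene','s4.png');snap('side','d4.png');snap('wrist','w4.png')
for f,(y0,y1,x0,x1) in(('s4',(180,260,300,400)),('d4',(150,230,310,400))):
    a=cv2.imread(f'pics/{f}.png')[y0:y1,x0:x1]; cv2.imwrite(f'pics/{f}c.png',cv2.resize(a,None,fx=7,fy=7,interpolation=cv2.INTER_CUBIC))
E
```

```text
shift [-0.  0. -0.] spin 0.03 now [573.3843  84.7923 197.5984] [-179.8445   -0.4856  177.9687] t 11.15 F [-15.3771  -2.8953  21.893 ] op 0.34262828363900394
[0.0206 1.8179 0.2099]
```

View pics/s4c.png

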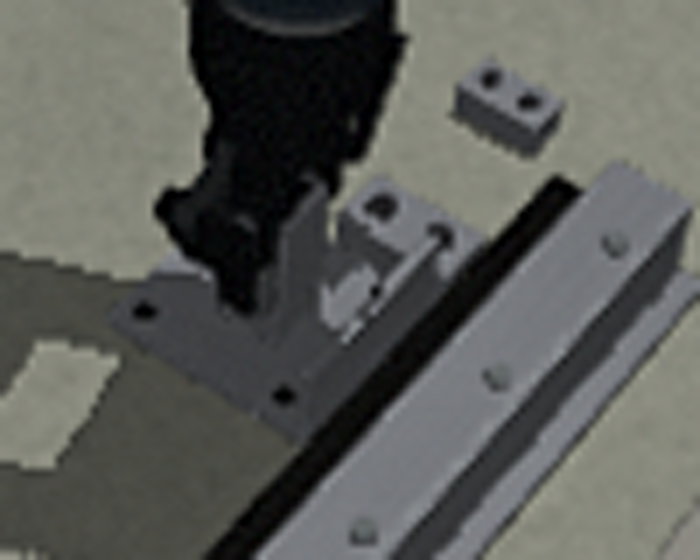

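View pics/d4c.png

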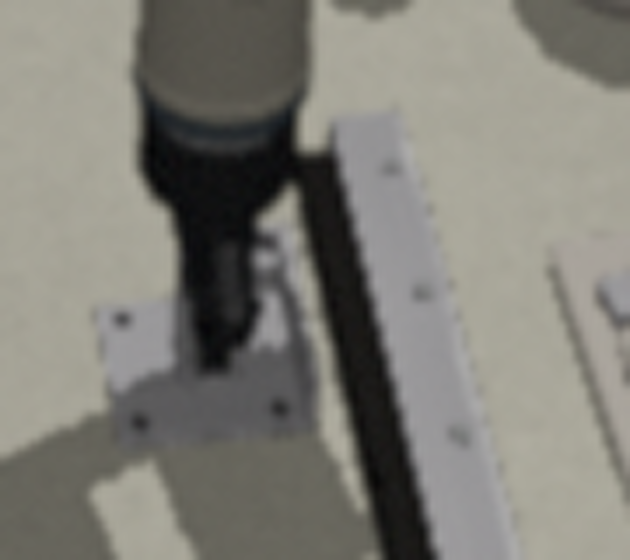

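View pics/w4.png

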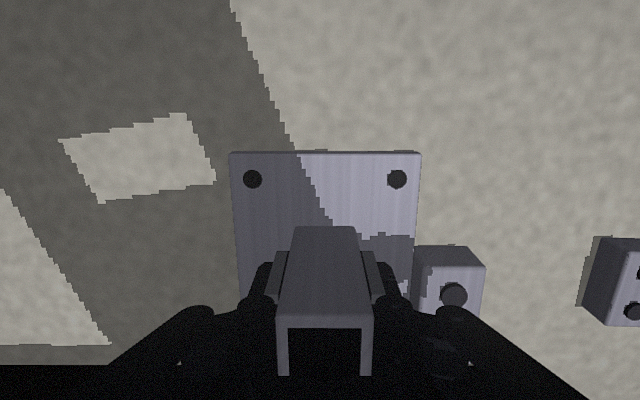

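There is still a gap to the bumper, and the block is not wedging the foot. The force ratio (15/26, about 0.57) matches counter friction from leaning on the front edge. I'll unload vertically, then push on.

>>> carry_out:
  steps:
    - [[0, 0, 0, -0.0003, 0], [0, 0, 0, -0.0003, 0]]

```text
clock: 11.5
eef_pos: [573.0, 84.9, 197.8]
tcp_rot: [-3.139, -0.009, 3.106]
contact_force: [-2.1, -3.7, 5.1]
opening: 0.344
```

>>> carry_out:
  steps:
    - [[0, -0.0005, 0.0001, -0.0004, 0], [0, -0.0015, 0.0001, -0.0005, 0], [0, -0.0025, 0.0001, -0.0006, 0], [0, -0.0035, 0.0001, -0.0006, 0]]

```text
clock: 11.9
eef_pos: [575.4, 84.8, 198.0]
tcp_rot: [-3.138, -0.013, 3.106]
contact_force: [-6.0, -3.4, 7.0]
opening: 0.34
```

>>> carry_out:
  steps:
    - [[0, 0.001, 0.0001, 0.0003, 0], [0, 0.002, 0.0001, 0.0006, 0], [0, 0.003, 0.0001, 0.001, 0], [0, 0.004, 0.0001, 0.001, 0]]

```text
clock: 12.3
eef_pos: [573.4, 84.9, 197.7]
tcp_rot: [-3.139, -0.007, 3.106]
contact_force: [5.7, -5.3, 1.0]
opening: 0.343
```

>>> carry_out:
  steps:
    - [[0, 0.002, 0, 0.0005, 0], [0, 0.004, 0, 0.001, 0], [0, 0.005, 0, 0.0015, 0]]

```text
clock: 12.6
eef_pos: [571.1, 84.9, 197.5]
tcp_rot: [-3.14, 0.001, 3.106]
contact_force: [9.9, -8.3, 7.2]
opening: 0.343
```

Pitch is back to 0.001. Next I'll unload nearly to hovering and advance to just short of the bumper.

>>> carry_out:
  steps:
    - [[0, 0, 0, -0.0008, 0], [0, -0.001, 0, -0.0012, 0], [0, -0.003, 0, -0.0012, 0], [0, -0.005, 0, -0.0012, 0], [0, -0.007, 0, -0.0012, 0], [0, -0.009, 0, -0.0012, 0], [0, -0.011, 0, -0.0012, 0], [0, -0.011, 0, -0.0012, 0]]

```text
clock: 13.4
eef_pos: [582.4, 84.5, 198.6]
tcp_rot: [-3.139, 0.001, 3.106]
contact_force: [0.3, -2.6, -4.8]
opening: 0.342
```

>>> carry_out:
  steps:
    - [[0, -0.001, 0, 0, 0], [0, -0.002, 0, 0, 0], [0, -0.003, 0, 0, 0], [0, -0.003, 0, 0, 0]]

```text
clock: 13.8
eef_pos: [585.5, 84.3, 198.6]
tcp_rot: [-3.139, 0.001, 3.106]
contact_force: [-1.7, -3.6, -4.3]
opening: 0.34
```

>>> carry_out:
  steps:
    - [[0, -0.001, 0, 0, 0], [0, -0.002, 0, 0, 0], [0, -0.002, 0, 0, 0]]

```text
clock: 14.1
eef_pos: [587.3, 84.3, 198.6]
tcp_rot: [-3.139, 0.0, 3.106]
contact_force: [-3.8, -2.5, -2.2]
opening: 0.343
```

Bumper contact is felt at x ≈ 584.4, with the force rising by about 1.2–1.5 N per mm. I'll press further, then set the foot down.

>>> carry_out:
  steps:
    - [[0, -0.001, 0.0002, 0, 0], [0, -0.002, 0.0002, 0, 0], [0, -0.003, 0.0002, 0, 0], [0, -0.0038, 0.0002, 0, 0], [0, -0.0038, 0.0002, 0, 0]]

```text
clock: 14.6
eef_pos: [590.2, 84.3, 198.3]
tcp_rot: [-3.139, -0.003, 3.106]
contact_force: [-7.5, -3.1, -0.8]
opening: 0.344
```

```bash
python3 - <<'E'
from h import *
s=r.sense();print(s['eef_pos'],s['tcp_rot'],s['contact_force'],s['wrist_torque'])
E
```

```text
[590.1549  84.2691 198.2951] [-3.1389 -0.0026  3.1059] [-7.533  -3.0635 -0.8218] [-0.503   1.1317  0.2688]
```

>>> carry_out:
  steps:
    - [[0, -0.0015, 0.0002, 0.0003, 0], [0, -0.0022, 0.0002, 0.0006, 0], [0, -0.0022, 0.0002, 0.0008, 0], [0, -0.0022, 0.0002, 0.0008, 0], [0, -0.0022, 0.0002, 0.0008, 0]]

```text
clock: 15.1
eef_pos: [591.0, 84.3, 197.7]
tcp_rot: [-3.138, -0.006, 3.106]
contact_force: [-11.0, -3.2, 7.1]
opening: 0.342
```

```bash
python3 - <<'E'
from h import *
for i in range(1):
    s=r.sense();print(s['eef_pos'],s['tcp_rot'],s['contact_force'],s['wrist_torque'])
snap('scene','s5.png');snap('side','d5.png')
s=r.sense();np.save('pics/w5p.npy',np.r_[s['eef_pos'],s['tcp_rot']]);snap('wrist','w5.png')
for f,(y0,y1,x0,x1) in(('s5',(180,260,300,400)),('d5',(150,230,310,400))):
    a=cv2.imread(f'pics/{f}.png')[y0:y1,x0:x1]; cv2.imwrite(f'pics/{f}c.png',cv2.resize(a,None,fx=7,fy=7,interpolation=cv2.INTER_CUBIC))
s=r.sense();print(s['eef_pos'],s['tcp_rot'],s['contact_force'],s['wrist_torque'])
E
```

```text
[591.0137  84.3262 197.7434] [-3.1383 -0.0063  3.1062] [-11.0451  -3.1779   7.1417] [-0.3464  1.6349  0.2669]
[590.9869  84.3206 197.7269] [-3.1383 -0.0064  3.1062] [-11.0682  -4.6086   7.2213] [-0.3973  1.6069  0.3362]
```

View pics/s5c.png

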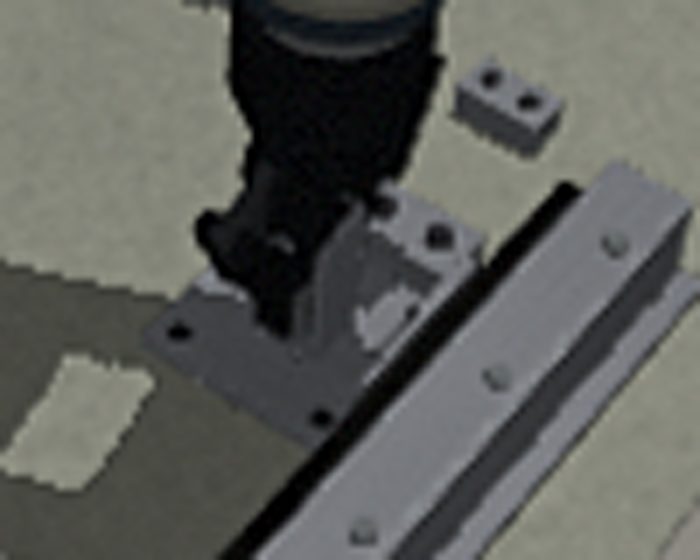

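View pics/d5c.png

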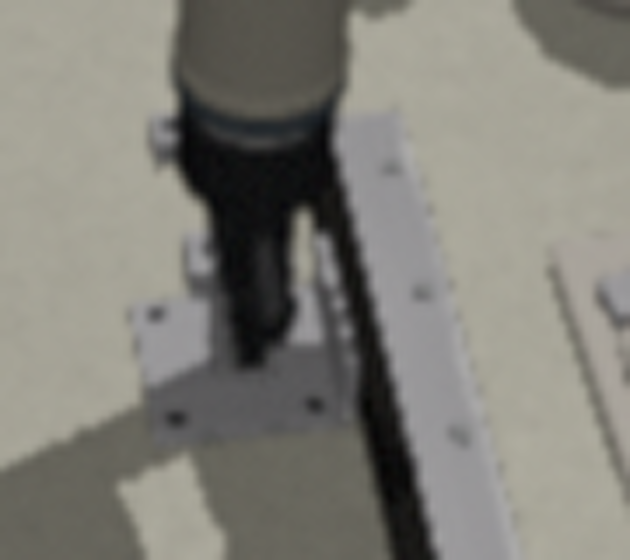

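View pics/w5.png

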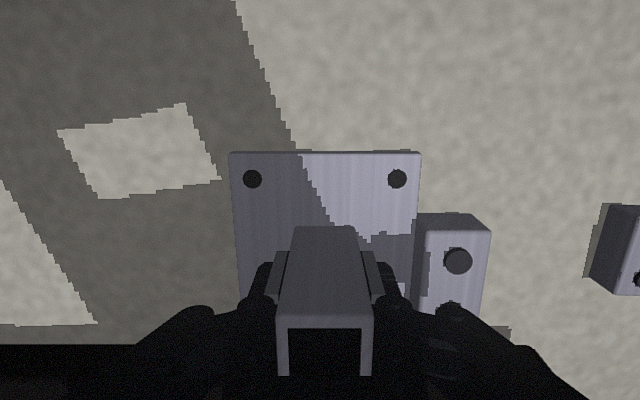

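Pressing is steady: about 6.2–6.6 mm squeezed, Fx -11 N including some friction. The foot is flat, still touching the block, and sits in the grip exactly as it did at first. I'm handing in.

```bash
python3 - <<'E'
from h import *
print(workorder.sign_off())
s=r.sense();print(s['clock'],s['eef_pos'],s['tcp_rot'],s['contact_force'],s['opening'])
E
```

```text
the job is handed in; nothing more can be done
None
the job is handed in; nothing more can be done
```

The square-socket foot is flat on the counter against the middle-sized end block. The arm is still gripping it and pressing it into the bumper. I handed the job in at about 15 s; no verdict was reported.

**Last checks before handing in:**
- **End block:** the stop showed as a jump in sideways force from about 4.7 to 11 N. At the end the foot still had 3–4.6 N sideways on it, and its y position matched staying against the block.
- **Bumper:** squeezed by about 6.2–6.6 mm from first contact, so roughly 9–10 N. The wrist read 11 N, which includes some rubbing on the counter.
- **Squareness:** the tool's yaw was -2.0° against -2.06° for the rail measured in the pictures. Tilt was below 0.01 rad.
- **Grip:** set to 80 N, with the socket unchanged in the jaws since it was picked up.
- **Other things on the counter:** I steered clear of them and saw no sign of contact, but I took no separate measurement that they stayed put.

**What went differently:** partway to the bumper the foot dug in. The arm was leaning on its front edge, reading 15 N forward and 22 N upward from the counter. I backed off, carried it the last stretch about 1 mm above the counter, and set it down again while pressing into the rubber.

**What disagreed:** the first contact with the bumper came out between x = 584.4 and 585.1 mm depending on which reading I used. That is within about 1 N of bumper force.

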